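# Find the loose wheel bolt and hold its cap open

## Task

The bench pottery wheel wobbles because one of its three mounting bolts is loose. Tap the three brass bolt heads one after the other, from the robot's left to its right, to find the one that sinks; then lift that bolt's yellow cap by its red tab to at least 45 degrees and finish while still holding it open, so that someone can get a spanner on the bolt. Leave the other two caps shut and the other things on the table where they are.

Things in the scene. Friction and masses are not known exactly. Their poses are not given: they have to be found in the camera images.
- mount: blue foot block of a small bench pottery wheel, fixed to the table; block 88 x 320 x 40 mm high with three bolts in a row along its y axis, 110 mm apart; origin on the table under the middle bolt; x points from the bolts to the round wheel head (220 mm across, top at 46 mm, centre 190 mm along x), y along the row towards the left bolt, z up. The position and yaw of the block differ each time
- bolt_left_top (a point): centre of the top of the left bolt's brass hex head (the end on the robot's left); head 23 mm across, top 66 mm above the table, standing 17 mm proud of its cap through a 39 x 36 mm opening; the point moves with the bolt
- bolt_left (a joint): how far the left bolt has sunk (m): 0 at the start. A tight bolt stays within 1 mm; the loose bolt sinks 7 mm to a stop under a tap of 3 to 6 N and stays down. They look alike before they are tapped
- cap_left (a joint): angle of the left bolt's yellow hinged cap (rad): 0 shut (lying flat), grows as the tab end is lifted; stop at 1.3 (75 degrees). Falls shut if let go; 90 g (varies by some 25 %); it swings freely, apart from the bolt
- cap_left_tab (a point): centre of the red lifting tab of the left cap: a tongue 14 mm wide along y, 10 mm thick, its red part 26 mm long along x, reaching out over the table on the robot's side (mount -x), clear of the block by 28 mm; centre 47 mm above the table when shut, 110 mm from the hinge line. It can be pinched by its sides from above and turns between the fingers as the cap swings, or be hooked from below
- cap_left_hinge (a point): middle of the left cap's hinge pin, on the wheel side of the bolt, 46 mm above the table; the pin runs along the mount's y axis
- bolt_mid_top (a point): centre of the top of the middle bolt's brass hex head (the middle); head 23 mm across, top 66 mm above the table, standing 17 mm proud of its cap through a 39 x 36 mm opening; the point moves with the bolt
- bolt_mid (a joint): how far the middle bolt has sunk (m): 0 at the start. A tight bolt stays within 1 mm; the loose bolt sinks 7 mm to a stop under a tap of 3 to 6 N and stays down. They look alike before they are tapped
- cap_mid (a joint): angle of the middle bolt's yellow hinged cap (rad): 0 shut (lying flat), grows as the tab end is lifted; stop at 1.3 (75 degrees). Falls shut if let go; 90 g (varies by some 25 %); it swings freely, apart from the bolt
- cap_mid_tab (a point): centre of the red lifting tab of the middle cap: a tongue 14 mm wide along y, 10 mm thick, its red part 26 mm long along x, reaching out over the table on the robot's side (mount -x), clear of the block by 28 mm; centre 47 mm above the table when shut, 110 mm from the hinge line. It can be pinched by its sides from above and turns between the fingers as the cap swings, or be hooked from below
- cap_mid_hinge (a point): middle of the middle cap's hinge pin, on the wheel side of the bolt, 46 mm above the table; the pin runs along the mount's y axis
- bolt_right_top (a point): centre of the top of the right bolt's brass hex head (the end on the robot's right); head 23 mm across, top 66 mm above the table, standing 17 mm proud of its cap through a 39 x 36 mm opening; the point moves with the bolt
- bolt_right (a joint): how far the right bolt has sunk (m): 0 at the start. A tight bolt stays within 1 mm; the loose bolt sinks 7 mm to a stop under a tap of 3 to 6 N and stays down. They look alike before they are tapped
- cap_right (a joint): angle of the right bolt's yellow hinged cap (rad): 0 shut (lying flat), grows as the tab end is lifted; stop at 1.3 (75 degrees). Falls shut if let go; 90 g (varies by some 25 %); it swings freely, apart from the bolt
- cap_right_tab (a point): centre of the red lifting tab of the right cap: a tongue 14 mm wide along y, 10 mm thick, its red part 26 mm long along x, reaching out over the table on the robot's side (mount -x), clear of the block by 28 mm; centre 47 mm above the table when shut, 110 mm from the hinge line. It can be pinched by its sides from above and turns between the fingers as the cap swings, or be hooked from below
- cap_right_hinge (a point): middle of the right cap's hinge pin, on the wheel side of the bolt, 46 mm above the table; the pin runs along the mount's y axis
- pot: small terracotta cup 76 mm wide, 85 mm tall; bystander, to be left where it is; origin at the centre of its underside
- spanner: steel spanner, 180 mm long, lying flat; bystander, to be left where it is; origin at the centre of its underside
- clay_a: brown clay block 45 x 45 x 40 mm; bystander, to be left where it is; origin at the centre of its underside
- slip_bowl: white bowl 100 mm wide, 45 mm tall; bystander, to be left where it is; origin at the centre of its underside

How it is judged:
By the outcome, as a careful person would: the job done as asked, in the order asked, and still so for the second after the job is handed in, while the arm keeps its last pose, push and grip.
It also fails if it takes over 42 s, if anything falls off the work surface, if the arm or the gripper's body presses on something with over 40 N, if the wrist force passes 120 N, or if a joint passes its speed limit or range.

## Robot

A 6-joint arm with a two-finger parallel gripper is mounted at the origin on the work surface. World frame = base frame: x ahead of the robot, y to its left, z up, the work surface at z = 0. Lengths are in m, angles in degrees, forces in N, time in s.
With the tool pointing down it reaches from about 0.3 to 0.75 m from the base axis. Payload 8.5 kg.
Tool frame: the origin (TCP) lies midway between the tips of the shut fingers; the grasp point (between the pads) lies 19 mm behind it; z points along the fingers, y is the direction in which the jaws open and shut (so a half turn about z gives the same grasp; the last joint's range is limited). The gripper opens to 85 mm and grips with 20 to 120 N. Pads are 22 mm wide; open, the fingers measure 114 mm over their backs; the gripper's body (76 mm by 85 mm) begins 54 mm behind the grasp point. The pads swing forward as they close: fully open they stand 13 mm farther back than shut.
Start: joints at [58.94, 21.807, 74.336, -0, 83.858, -12.336], TCP at [0.177, 0.521, 0.231] pointing down, gripper open.
Joint ranges: [-178.18, 178.18], [-50.72, 133.34], [12.68, 142.11], [-81.47, 261.47], [9.98, 163.14], [-165.26, 165.26]. Speed limits (degrees/s): [136.94, 136.94, 180, 180, 180, 180].

## Interface

Orientations are given as a 3x3 rotation matrix whose columns are the frame's x, y, z axes.
In Python, from rig import status, eyes, env gives the robot as it stands. The module is installed in compiled form; this text tells all that it offers.
- The arm moves only by the tool play_rows, never from a script. Its argument "targets" is text: rows parted by semicolons, each of 5 numbers parted by spaces: the shift along the tool's x, y, z in m, then the turn about the tool's z in rad, then the closure, from 0 (fully open) to 1 (shut). A call has 1 to 5 rows; each row is the pose to reach, as a shift and turn from the pose commanded when the call began, along the tool's axes at that moment; what a row does not reach only later rows make up. A row lasts 1/10 s, in which the tool goes at most 50 mm and 8.59 degrees, less where a joint would pass 70% of its speed; a pose out of reach is approached as far as the arm can. A call with a gripper value outside its range is refused whole. The fingers move at their own pace and stop on an object; "force" is the grip in N (left out, the last holds). Time passes only in rows, so rows that repeat a pose let the fingers close. It gives the time, the measured TCP pose, the force and the opening at its end, in the units of the state.
- status.observe(): the state, without advancing time (a new reading comes with each control period).
- eyes.get_image(name): name is "scene" or "side" or "wrist"; returns a dict with "pixels" (420x560x3 uint8, red, green, blue), "range_z" (420x560 float32, m along the optical axis (not along the pixel's ray), 0 where there is no reading), "mtx" (3x3 intrinsics, pixels), "world_to_cam" (4x4, takes a point from world to camera coordinates); the wrist camera has in their place "T_tool_cam" (4x4, takes a point from camera to tool coordinates, whose origin is the TCP and whose axes are the flange's). Camera axes: x right, y up, looking along -z (the intrinsics and any distortion apply to the point x, -y, -z); pixel columns grow to the right and rows downward; lengths in m; the calibration is good to about 2 mm. A picture is of the moment at which its call begins: read the wrist's pose just before it.
- env.close_job(): hands the job in, once; it reports no verdict.
The state is a dict: "time_s": time; "q": joint angles; "qvel": joint speeds; "joint_efforts": joint torques, N m; "position": TCP position; "tool_rot": TCP orientation; "ft_force": force on the tool from outside, world axes, zero at the start; "wrist_torque": the same for the moment, N m; "grip_width": finger opening in m.
Only numpy, scipy, OpenCV 4.12 (cv2) and the standard library are available. Lean on these libraries where they do the work, as an engineer would, in place of code of your own. Each camera call takes 0.05 s, during which the arm holds its last target.

## Working session

There is one attempt and no reset: what is moved stays moved. The work goes in short steps, Python scripts to look and compute and a tool call to move; the robot and the scene stay as the last step left them, time stands still between calls to the robot, and variables do not carry over. Pictures are saved under pics/ and viewed, and the job is handed in when it is done.

Besides the shell and the picture viewer there is one more tool, called after "Emit:" by a JSON object that holds its "fn" and its "kwargs". play_rows: Moves the arm, as the interface text tells. Its arguments: {"type":"object","properties":{"targets":{"type":"string"},"force":{"type":"number"}},"required":["targets"]}

```bash
mkdir -p pics; cat > h.py <<'E'
import numpy as np, cv2
from rig import status, eyes, env
def w(im,u,v,z=None):
    """pixel->world using depth (scene/side)"""
    K=im["mtx"]; d=im["range_z"][v,u] if z is None else z
    p=np.array([(u-K[0,2])/K[0,0]*d,-(v-K[1,2])/K[1,1]*d,-d,1])
    return (np.linalg.inv(im["world_to_cam"])@p)[:3]
def cloud(im):
    K=im["mtx"]; d=im["range_z"]; v,u=np.mgrid[0:420,0:560]
    P=np.stack([(u-K[0,2])/K[0,0]*d,-(v-K[1,2])/K[1,1]*d,-d,np.ones_like(d)],-1)
    return (P@np.linalg.inv(im["world_to_cam"]).T)[...,:3]
def save(im,n): cv2.imwrite("pics/"+n,cv2.cvtColor(im["pixels"],cv2.COLOR_RGB2BGR))
E
python3 - <<'E'
from h import *
s=status.observe(); print(s)
for n in ["scene","side"]:
    im=eyes.get_image(n); save(im,n+"0.png"); np.savez(n+"0.npz",**im); print(im.keys(),im["mtx"])
    C=cloud(im); hsv=cv2.cvtColor(im["pixels"],cv2.COLOR_RGB2HSV)
    m=((hsv[...,0]<6)|(hsv[...,0]>174))&(hsv[...,1]>170)&(hsv[...,2]>90)&(im["range_z"]>0)
    k,l,st,c=cv2.connectedComponentsWithStats(m.astype(np.uint8))
    for i in range(1,k):
        if st[i,4]>15: print(n,"red",c[i].round(),st[i,4],C[l==i].mean(0).round(4),np.percentile(C[l==i][:,2],95).round(4))
E
```

```text
{'time_s': 0.0, 'q': array([ 5.89398438e+01,  2.18419894e+01,  7.43853821e+01, -2.00767658e-03,
        8.38593084e+01, -1.23370518e+01]), 'qvel': array([ 0.04155806,  0.00991786,  0.10216981, -0.04071726,  0.04454849,
       -0.08754951]), 'joint_efforts': array([ 1.12691325e-04, -4.48467386e+01, -2.31279033e+01, -1.00929792e-04,
        4.77312453e-03,  1.06207683e-04]), 'position': array([0.17640995, 0.52062171, 0.23069872]), 'tool_rot': array([[-9.47082017e-01,  3.20990792e-01, -7.50691823e-04],
       [ 3.20991540e-01,  9.47081150e-01, -1.31392150e-03],
       [ 2.89209372e-04, -1.48535715e-03, -9.99998855e-01]]), 'ft_force': array([-0.48269874,  0.24942906,  0.60006833]), 'wrist_torque': array([-0.02744033, -0.02958042,  0.0020074 ]), 'grip_width': 0.08553868916688019}
dict_keys(['pixels', 'range_z', 'mtx', 'world_to_cam']) [[418.44348699   0.         280.36489426]
 [  0.         418.44348699 206.01706909]
 [  0.           0.           1.        ]]
scene red [264. 190.] 21 [ 0.5229 -0.0992  0.0508] 0.0536
scene red [299. 210.] 23 [0.5082 0.0094 0.0506] 0.0537
scene red [337. 232.] 25 [0.4941 0.1186 0.0509] 0.0534
dict_keys(['pixels', 'range_z', 'mtx', 'world_to_cam']) [[528.1959251    0.         276.99698073]
 [  0.         528.1959251  213.3502011 ]
 [  0.           0.           1.        ]]
side red [289. 237.] 16 [ 0.5195 -0.101   0.0517] 0.0563
```

```bash
python3 - <<'E'
from h import *
a=cv2.imread("pics/scene0.png");b=cv2.imread("pics/side0.png")
cv2.imwrite("pics/both.png",cv2.resize(np.hstack([a,b]),(800,300)))
cv2.imwrite("pics/zoom.png",cv2.resize(a[110:320,180:460],(800,600),interpolation=cv2.INTER_CUBIC))
im=dict(np.load("scene0.npz")); C=cloud(im); hsv=cv2.cvtColor(im["pixels"],cv2.COLOR_RGB2HSV)
m=(C[...,2]>0.061)&(C[...,2]<0.070)&(im["range_z"]>0)&(hsv[...,1]>60)
k,l,st,c=cv2.connectedComponentsWithStats(m.astype(np.uint8))
for i in range(1,k):
    if st[i,4]>8: P=C[l==i];print(c[i].round(),st[i,4],P.mean(0).round(4),np.ptp(P,0).round(3),hsv[l==i].mean(0).round())
E
```

```text
[242.   5.] 11 [-0.0431 -0.7696  0.0661] [0.008 0.041 0.007] [16. 86. 48.]
[259.   8.] 43 [-0.0767 -0.7117  0.0653] [0.086 0.057 0.009] [13. 91. 49.]
[160.  75.] 63 [ 0.4253 -0.663   0.0656] [0.078 0.051 0.009] [101.  73.  69.]
[248. 205.] 61 [ 0.5911 -0.0895  0.0645] [0.022 0.022 0.008] [ 20. 151. 142.]
[283. 226.] 61 [0.5777 0.0194 0.065 ] [0.022 0.021 0.007] [ 20. 157. 142.]
[322. 249.] 71 [0.5629 0.1278 0.0648] [0.023 0.022 0.007] [ 20. 152. 143.]
[431. 326.] 88 [0.5498 0.409  0.0654] [0.03  0.06  0.009] [ 11. 131.  96.]
[416. 345.] 48 [0.6032 0.4077 0.0652] [0.022 0.061 0.009] [ 11. 124.  91.]
```

View pics/zoom.png

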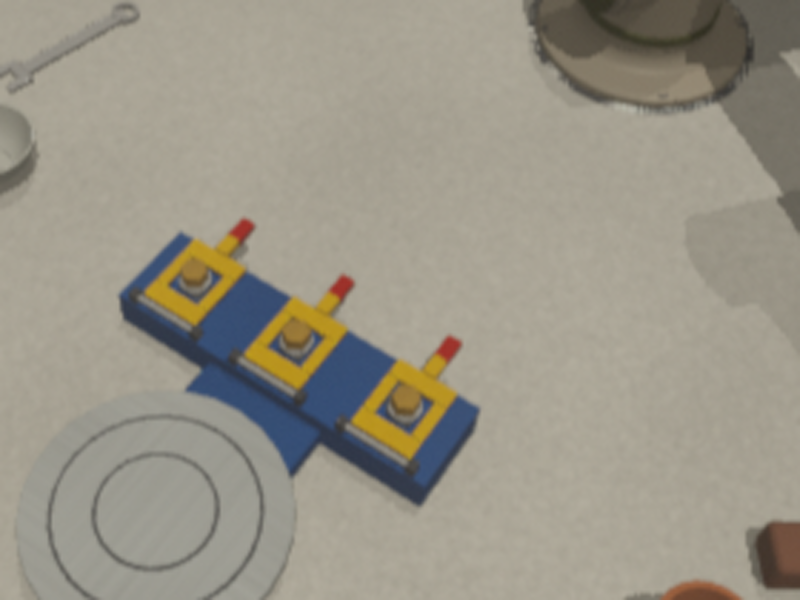

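View pics/both.png

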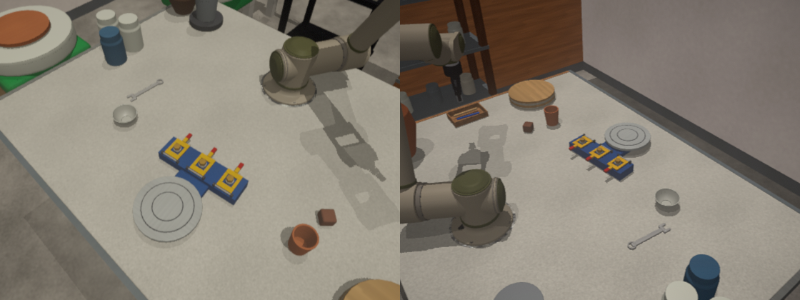

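The scene picture shows the three red tabs at about (264,190), (299,210) and (337,232), on the robot's side of the block. The bolts are at (248,205), (283,226) and (322,249). Bolt spacing comes out at 0.110 m, tab-to-bolt at 0.070 m and heights at 0.065 m, all of which match the given sizes. Mount yaw is about 7.4°. Next I move above the left bolt with the fingers shut.

Emit:
{"fn": "play_rows", "kwargs": {"targets": "-0.492 -0.248 0.06 -0.455 1;-0.492 -0.248 0.06 -0.455 1;-0.492 -0.248 0.06 -0.455 1;-0.492 -0.248 0.06 -0.455 1;-0.492 -0.248 0.06 -0.455 1", "force": 40}}

```text
time_s: 0.6
position: [0.3409, 0.3538, 0.2057]
tool_rot: [[-0.992, -0.13, -0.0], [-0.13, 0.992, -0.0], [0.0, -0.0, -1.0]]
ft_force: [0.4, 0.8, 0.4]
grip_width: 0.0122
```

```bash
cat >> h.py <<'E'
B={'L':(.563,.128),'M':(.5777,.0194),'R':(.591,-.0895)}
def rel(x,y,z,yaw=97.4):
    s=status.observe(); R=s["tool_rot"]; d=R.T@(np.array([x,y,z])-s["position"])
    a=np.degrees(np.arctan2(R[1,1],R[0,1])); t=(yaw-a+90)%180-90
    print("t",s["time_s"],"pos",s["position"].round(4),"F",s["ft_force"].round(2),"w",round(s["grip_width"],4),"q",s["q"].round(1)); print("shift",d.round(4),"turn",round(-np.radians(t),4))
E
python3 -c "
from h import *
rel(*B['L'],.09)"
```

```text
t 0.6 pos [0.3409 0.3538 0.2057] F [0.43 0.76 0.37] w 0.0122 q [ 32.2  17.2  85.9   0.   76.9 -65.2]
shift [-0.1909 -0.2528  0.1157] turn 0.0012
```

Emit:
{"fn": "play_rows", "kwargs": {"targets": "-0.18 -0.24 0.08 0 1;-0.18 -0.24 0.08 0 1;-0.18 -0.24 0.08 0 1;-0.18 -0.24 0.08 0 1;-0.18 -0.24 0.08 0 1"}}

```text
time_s: 1.1
position: [0.5096, 0.1805, 0.1409]
tool_rot: [[-0.992, -0.128, -0.001], [-0.128, 0.992, 0.0], [0.001, 0.0, -1.0]]
ft_force: [0.8, 1.1, 0.7]
grip_width: 0.0001
```

Emit:
{"fn": "play_rows", "kwargs": {"targets": "0 0 0 0 1;0 0 0 0 1;0 0 0 0 1"}}

```text
time_s: 1.4
position: [0.5079, 0.1829, 0.1417]
tool_rot: [[-0.992, -0.129, -0.0], [-0.129, 0.992, 0.0], [0.0, 0.0, -1.0]]
ft_force: [0.9, -0.2, -0.0]
grip_width: -0.0001
```

```bash
python3 -c "
from h import *
rel(*B['L'],.075)"
```

```text
t 1.4 pos [0.5079 0.1829 0.1417] F [ 0.89 -0.18 -0.04] w -0.0001 q [  7.2  25.5  84.2   0.   70.3 -90.2]
shift [-0.0476 -0.0616  0.0667] turn -0.0001
```

Emit:
{"fn": "play_rows", "kwargs": {"targets": "-0.048 -0.062 0.06 0 1;-0.048 -0.062 0.06 0 1;-0.048 -0.062 0.06 0 1;-0.048 -0.062 0.06 0 1;-0.048 -0.062 0.06 0 1"}}

```text
time_s: 1.9
position: [0.5636, 0.1283, 0.0827]
tool_rot: [[-0.992, -0.13, 0.001], [-0.13, 0.992, 0.0], [-0.001, 0.0, -1.0]]
ft_force: [0.1, 0.2, 0.2]
grip_width: 0.0001
```

```bash
python3 -c "
from h import *
rel(*B['L'],.067)
p=status.observe()
im=eyes.get_image('wrist');save(im,'w1.png')
s=eyes.get_image('scene');save(s,'s1.png');print(im['T_tool_cam'].round(3))"
```

```text
t 1.9 pos [0.5636 0.1283 0.0827] F [0.12 0.22 0.17] w 0.0001 q [  1.1  32.8  82.1   0.   65.  -96.4]
shift [ 0.0006 -0.0002  0.0157] turn 0.0009
[[-0.     0.957  0.292  0.076]
 [ 1.     0.    -0.001 -0.001]
 [-0.001  0.292 -0.957 -0.143]
 [ 0.     0.     0.     1.   ]]
```

View pics/w1.png

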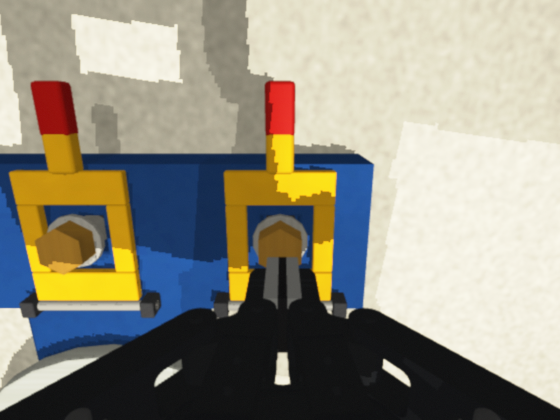

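View pics/s1.png

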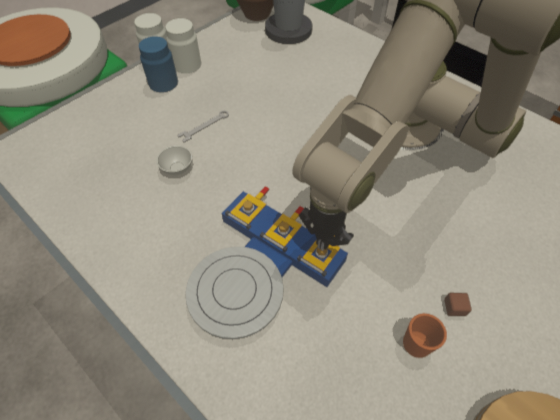

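The wrist view shows the shut fingertips over the left bolt (bolt at about (280,238)), lined up with the tongue at column 280. Now I lower gently.

Emit:
{"fn": "play_rows", "kwargs": {"targets": "0 0 0.008 0 1;0 0 0.012 0 1;0 0 0.014 0 1;0 0 0.015 0 1;0 0 0.016 0 1"}}

```text
time_s: 2.5
position: [0.564, 0.1269, 0.0656]
tool_rot: [[-0.992, -0.128, -0.0], [-0.128, 0.992, 0.0], [0.0, 0.0, -1.0]]
ft_force: [-0.5, 0.0, 1.5]
grip_width: -0.0002
```

Emit:
{"fn": "play_rows", "kwargs": {"targets": "0 0 0.001 0 1;0 0 0.001 0 1"}}

```text
time_s: 2.7
position: [0.5641, 0.1269, 0.0655]
tool_rot: [[-0.992, -0.128, 0.0], [-0.128, 0.992, -0.0], [-0.0, -0.0, -1.0]]
ft_force: [-3.6, 0.6, 7.5]
grip_width: 0.0001
```

Left bolt: z held at 65.5 mm under 7.5 N, so it is tight. Moving to the middle bolt.

Emit:
{"fn": "play_rows", "kwargs": {"targets": "0 0 -0.018 0 1;0 -0.04 -0.02 0 1;0 -0.08 -0.02 0 1;0 -0.1085 -0.018 0 1;0 -0.1085 -0.012 0 1"}}

```text
time_s: 3.2
position: [0.5789, 0.016, 0.077]
tool_rot: [[-0.992, -0.124, 0.002], [-0.124, 0.992, -0.001], [-0.002, -0.001, -1.0]]
ft_force: [-0.1, 1.2, -0.1]
grip_width: -0.0003
```

Emit:
{"fn": "play_rows", "kwargs": {"targets": "0 0 0 0 1;0 0 0.004 0 1;0 0 0.007 0 1"}}

```text
time_s: 3.5
position: [0.5778, 0.0203, 0.0694]
tool_rot: [[-0.992, -0.129, -0.0], [-0.129, 0.992, 0.0], [0.0, 0.0, -1.0]]
ft_force: [-0.4, 0.5, -0.2]
grip_width: -0.0003
```

```bash
python3 -c "
from h import *
rel(*B['M'],.066)"
```

```text
t 3.5 pos [0.5778 0.0203 0.0694] F [-0.42  0.45 -0.21] w -0.0003 q [  -9.7   33.8   82.9    0.    63.3 -107.1]
shift [ 0.0002 -0.0009  0.0034] turn 0.0005
```

Emit:
{"fn": "play_rows", "kwargs": {"targets": "0 -0.001 0.002 0 1;0 -0.001 0.003 0 1;0 -0.001 0.004 0 1;0 -0.001 0.004 0 1"}}

```text
time_s: 3.9
position: [0.5781, 0.0184, 0.0656]
tool_rot: [[-0.992, -0.128, 0.0], [-0.128, 0.992, 0.0], [-0.0, -0.0, -1.0]]
ft_force: [-0.5, -0.0, 1.0]
grip_width: 0.0004
```

Emit:
{"fn": "play_rows", "kwargs": {"targets": "0 0 0.0005 0 1;0 0 0.0005 0 1;0 0 0.0005 0 1"}}

```text
time_s: 4.2
position: [0.5782, 0.0183, 0.0652]
tool_rot: [[-0.992, -0.128, 0.0], [-0.128, 0.992, 0.0], [-0.0, 0.0, -1.0]]
ft_force: [0.5, 1.3, 0.8]
grip_width: 0.0
```

Emit:
{"fn": "play_rows", "kwargs": {"targets": "0 0 0.0005 0 1;0 0 0.001 0 1;0 0 0.001 0 1"}}

```text
time_s: 4.5
position: [0.5782, 0.0183, 0.0641]
tool_rot: [[-0.992, -0.128, 0.0], [-0.128, 0.992, 0.0], [-0.0, -0.0, -1.0]]
ft_force: [-0.8, 0.9, 2.0]
grip_width: 0.0004
```

Emit:
{"fn": "play_rows", "kwargs": {"targets": "0 0 0.001 0 1;0 0 0.002 0 1;0 0 0.003 0 1;0 0 0.003 0 1"}}

```text
time_s: 4.9
position: [0.5781, 0.0182, 0.0609]
tool_rot: [[-0.992, -0.128, -0.0], [-0.128, 0.992, -0.0], [0.0, -0.0, -1.0]]
ft_force: [0.6, 0.4, -0.1]
grip_width: -0.0
```

Emit:
{"fn": "play_rows", "kwargs": {"targets": "0 0 0.001 0 1;0 0 0.002 0 1;0 0 0.002 0 1;0 0 0.0025 0 1;0 0 0.0025 0 1"}}

```text
time_s: 5.4
position: [0.5781, 0.0182, 0.059]
tool_rot: [[-0.992, -0.128, 0.0], [-0.128, 0.992, -0.0], [-0.0, -0.0, -1.0]]
ft_force: [-0.7, 0.2, 5.3]
grip_width: -0.0001
```

The middle bolt sank 7 mm to a stop at 59.0 mm, so it is the loose one. The right bolt still gets tapped as asked.

Emit:
{"fn": "play_rows", "kwargs": {"targets": "0 0 -0.025 0 1;0 -0.04 -0.028 0 1;0 -0.08 -0.028 0 1;0 -0.1085 -0.025 0 1;0 -0.1085 -0.02 0 1"}}

```text
time_s: 5.9
position: [0.5924, -0.0928, 0.0784]
tool_rot: [[-0.992, -0.124, 0.001], [-0.124, 0.992, -0.001], [-0.001, -0.001, -1.0]]
ft_force: [0.3, 0.8, -0.4]
grip_width: 0.0001
```

Emit:
{"fn": "play_rows", "kwargs": {"targets": "0 0 0 0 1;0 0 0.004 0 1;0 0 0.008 0 1"}}

```text
time_s: 6.2
position: [0.5919, -0.0882, 0.0704]
tool_rot: [[-0.992, -0.129, -0.0], [-0.129, 0.992, 0.0], [0.0, 0.0, -1.0]]
ft_force: [0.1, 0.4, -0.5]
grip_width: 0.0002
```

```bash
python3 -c "
from h import *
rel(*B['R'],.066)"
```

```text
t 6.2 pos [ 0.5919 -0.0882  0.0704] F [ 0.13  0.36 -0.51] w 0.0002 q [ -19.8   35.4   79.3    0.    65.3 -117.2]
shift [ 0.001  -0.0011  0.0044] turn 0.0005
```

Emit:
{"fn": "play_rows", "kwargs": {"targets": "0.001 -0.001 0.002 0 1;0.001 -0.001 0.003 0 1;0.001 -0.001 0.004 0 1;0.001 -0.001 0.005 0 1;0.001 -0.001 0.005 0 1"}}

```text
time_s: 6.7
position: [0.5912, -0.0904, 0.0657]
tool_rot: [[-0.992, -0.128, 0.0], [-0.128, 0.992, -0.0], [-0.0, -0.0, -1.0]]
ft_force: [-0.2, -0.7, 0.2]
grip_width: -0.0003
```

Emit:
{"fn": "play_rows", "kwargs": {"targets": "0 0 0.0007 0 1;0 0 0.0007 0 1"}}

```text
time_s: 6.9
position: [0.5912, -0.0905, 0.0655]
tool_rot: [[-0.992, -0.128, 0.001], [-0.128, 0.992, -0.0], [-0.001, -0.0, -1.0]]
ft_force: [-2.5, 0.7, 5.5]
grip_width: -0.0
```

Right bolt: held at 65.5 mm under 5.5 N, so tight. Now I go above the middle tab with the jaws part open.

Emit:
{"fn": "play_rows", "kwargs": {"targets": "0 0 -0.04 0 1;0.03 0.04 -0.05 0 0.6;0.05 0.08 -0.05 0 0.45;0.069 0.11 -0.04 0 0.45;0.069 0.11 -0.03 0 0.45"}}

```text
time_s: 7.4
position: [0.506, 0.0126, 0.0951]
tool_rot: [[-0.991, -0.131, -0.001], [-0.131, 0.991, 0.001], [0.001, 0.001, -1.0]]
ft_force: [0.6, -1.2, -0.8]
grip_width: 0.0467
```

Emit:
{"fn": "play_rows", "kwargs": {"targets": "0 0 0 0 0.45;0 0 0 0 0.45;0 0 0 0 0.45"}}

```text
time_s: 7.7
position: [0.5096, 0.0089, 0.0951]
tool_rot: [[-0.992, -0.127, 0.001], [-0.127, 0.992, -0.0], [-0.001, -0.0, -1.0]]
ft_force: [-0.6, -0.0, 1.0]
grip_width: 0.0471
```

```bash
python3 -c "
from h import *
rel(.5085,.010,.029)
im=eyes.get_image('wrist');save(im,'w2.png')"
```

```text
t 7.7 pos [0.5096 0.0089 0.0951] F [-0.62 -0.    0.96] w 0.0471 q [ -12.3   26.3   92.5   -0.    61.2 -109.6]
shift [0.001  0.0013 0.0661] turn -0.002
```

View pics/w2.png

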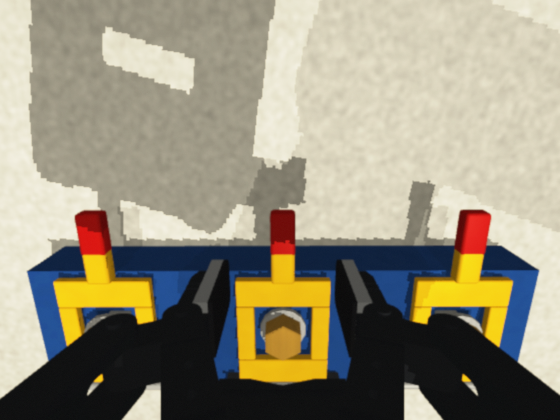

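The wrist view shows the red middle tab at (283,232), centred between the fingers (columns about 228 and 345). The middle bolt is visibly lower. Now I descend.

Emit:
{"fn": "play_rows", "kwargs": {"targets": "0.001 0.001 0.025 0 0.45;0.001 0.001 0.045 0 0.45;0.001 0.001 0.058 0 0.45;0.001 0.001 0.066 0 0.45;0.001 0.001 0.066 0 0.45"}}

```text
time_s: 8.25
position: [0.5075, 0.0104, 0.0283]
tool_rot: [[-0.992, -0.127, -0.001], [-0.127, 0.992, 0.0], [0.001, 0.0, -1.0]]
ft_force: [0.2, -0.2, 0.9]
grip_width: 0.0466
```

```bash
python3 -c "
from h import *
rel(.5085,.010,.029)
im=eyes.get_image('wrist');save(im,'w3.png')"
```

```text
t 8.25 pos [0.5075 0.0104 0.0283] F [ 0.23 -0.17  0.9 ] w 0.0466 q [ -12.2   32.    96.7   -0.    51.4 -109.5]
shift [-0.001  -0.0005 -0.0007] turn -0.0015
```

View pics/w3.png

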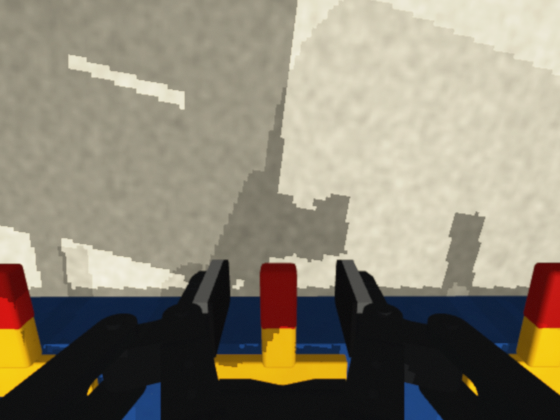

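The tab sits between the pads at (278,295), fingers level with it. Closing lightly.

Emit:
{"fn": "play_rows", "kwargs": {"targets": "0 0 0 0 0.7;0 0 0 0 0.85;0 0 0 0 1;0 0 0 0 1;0 0 0 0 1", "force": 25}}

```text
time_s: 8.8
position: [0.5081, 0.0091, 0.0297]
tool_rot: [[-0.992, -0.128, 0.002], [-0.128, 0.992, -0.003], [-0.001, -0.003, -1.0]]
ft_force: [-1.2, -9.2, 2.2]
grip_width: 0.0133
```

Emit:
{"fn": "play_rows", "kwargs": {"targets": "0 -0.0012 0 0 1;-0.0004 -0.0012 -0.0096 0 1;-0.0017 -0.0012 -0.0191 0 1;-0.0037 -0.0012 -0.0285 0 1;-0.0066 -0.0012 -0.0376 0 1"}}

```text
time_s: 9.3
position: [0.5148, 0.0099, 0.0676]
tool_rot: [[-0.992, -0.128, 0.001], [-0.128, 0.992, -0.001], [-0.001, -0.001, -1.0]]
ft_force: [4.4, -4.5, -4.7]
grip_width: 0.0133
```

```bash
python3 -c "
from h import *
rel(.5085,.010,.029)
im=eyes.get_image('wrist');save(im,'w4.png')"
```

```text
t 9.3 pos [0.5148 0.0099 0.0676] F [ 4.39 -4.54 -4.65] w 0.0133 q [-1.210e+01  2.890e+01  9.350e+01 -1.000e-01  5.750e+01 -1.094e+02]
shift [0.0062 0.001  0.0386] turn -0.0007
```

View pics/w4.png

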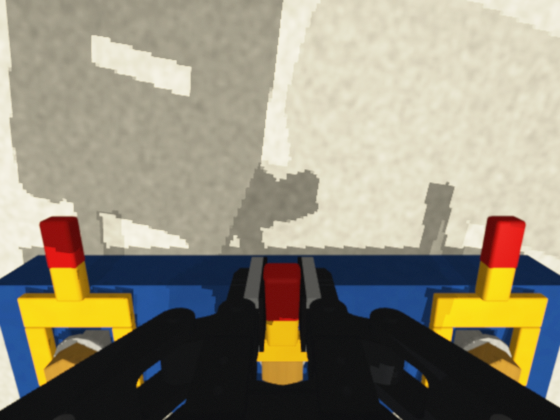

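The tab is held between the pads at (282,290) and the cap is following, with small side forces. I trim these and continue the arc.

Emit:
{"fn": "play_rows", "kwargs": {"targets": "-0.0045 -0.0006 -0.0089 0 1;-0.0089 -0.0006 -0.0174 0 1;-0.0141 -0.0006 -0.0255 0 1;-0.0199 -0.0006 -0.0331 0 1;-0.0264 -0.0006 -0.0402 0 1"}}

```text
time_s: 9.85
position: [0.5407, 0.0132, 0.1072]
tool_rot: [[-0.992, -0.128, -0.001], [-0.128, 0.992, 0.0], [0.001, 0.0, -1.0]]
ft_force: [1.9, -3.0, -6.0]
grip_width: 0.0135
```

Emit:
{"fn": "play_rows", "kwargs": {"targets": "-0.0075 -0.0005 -0.0062 0 1;-0.015 -0.0005 -0.0118 0 1;-0.0195 -0.0005 -0.0145 0 1;-0.023 -0.0005 -0.0168 0 1;-0.023 -0.0005 -0.0168 0 1"}}

```text
time_s: 10.35
position: [0.5636, 0.016, 0.1236]
tool_rot: [[-0.992, -0.128, 0.0], [-0.128, 0.992, 0.001], [-0.0, 0.001, -1.0]]
ft_force: [-1.7, 2.9, 0.8]
grip_width: 0.0128
```

Emit:
{"fn": "play_rows", "kwargs": {"targets": "0 0 0 0 1;0 0 0 0 1"}}

```text
time_s: 10.55
position: [0.5634, 0.0159, 0.1235]
tool_rot: [[-0.992, -0.128, 0.001], [-0.128, 0.992, 0.001], [-0.001, 0.001, -1.0]]
ft_force: [-1.0, 4.3, -0.2]
grip_width: 0.0133
```

```bash
python3 -c "
from h import *
rel(.5085,.010,.029)
p=status.observe()['position']; h=np.array([.6174,.0245]); d=h-p[:2]
x=d@[.9917,.1287]; z=p[2]+.019-.046; print(x,z,np.degrees(np.arctan2(z,x)),np.hypot(x,z))
im=eyes.get_image('wrist');save(im,'w5.png')
im=eyes.get_image('scene');save(im,'s5.png');np.savez('s5.npz',**im)
b=eyes.get_image('side');save(b,'d5.png')
A=cv2.imread('pics/s5.png')[150:300,190:390];D=cv2.imread('pics/d5.png')[150:300,190:390]
cv2.imwrite('pics/c5.png',cv2.resize(np.hstack([A,D]),(800,300),interpolation=cv2.INTER_CUBIC))"
```

```text
t 10.55 pos [0.5634 0.0159 0.1235] F [-1.03  4.32 -0.19] w 0.0133 q [-1.040e+01  2.880e+01  8.180e+01  1.000e-01  6.940e+01 -1.078e+02]
shift [0.0553 0.0011 0.0945] turn -0.001
0.05463302305487581 0.09650545302837522 60.48522145322142 0.11089666213338673
```

View pics/w5.png

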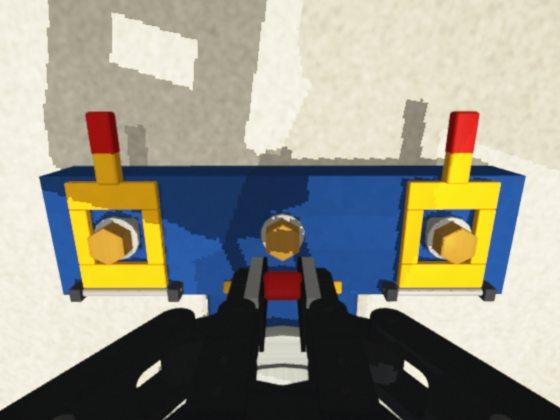

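View pics/c5.png

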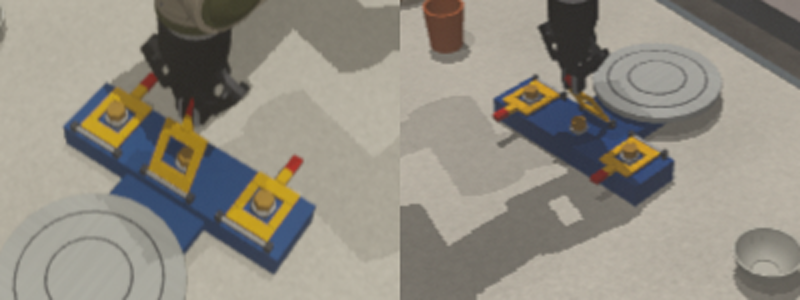

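The wrist view shows the bare middle bolt at (283,237) with its red tab still pinched at (282,286). The two outer caps lie flat. The arm's geometry gives an opening of about 60° at a radius of 111 mm, against 110 mm expected. Handing in.

```bash
python3 -c "
from h import *
print(env.close_job())"
```

```text
the job is handed in; nothing more can be done
None
```

The middle bolt is the loose one. Its cap is open to about 60° and was still held by its red tab when I handed the job in at about 10.7 s.

| Bolt (in tapping order) | Result | Fingertip height | Force |
|---|---|---|---|
| Left | Tight | held at 65.5 mm | 7.5 N |
| Middle | Loose, sank 7 mm to its stop | 59.0 mm | 5.3 N |
| Right | Tight | held at 65.5 mm | 5.5 N |

- **Cap angle:** the 60° comes from the tool's position relative to the hinge, at a radius of 111 mm against the 110 mm given. The finger opening was 13.3 mm on the 14 mm tab, with about 4 N on the wrist.
- **Other things:** the last pictures show the middle bolt exposed and the left and right caps flat. I moved near none of the other objects, but I did not re-measure where they were.
- **Force above the range:** the tap on the left bolt read 7.5 N, slightly over the 3 to 6 N in the description, but the bolt did not move. On closing, the gripper also pushed sideways on the tab with about 9 N, which I trimmed out.

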